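Draw the base plate from under the slide-box stack and run it up to the spring stop

TASK

Take the aluminium base plate by its upright knob and draw it out under the low bridge, from beneath the stack of two slide boxes and a culture dish, so that the stack is held back by the bridge and settles upright on the bench. Go on drawing the plate flat along the bench until it presses lightly but definitely on the spring buffer of the end stop, pause there a moment, then let go so that it is left resting against the buffer. Draw slowly, never bump or squash the buffer to its end, do not touch the stack, and leave everything else on the bench where it is.

Things in the scene. Friction and masses are not known exactly. Their poses are not given: they have to be found in the camera images.
- bridge: Fixed low aluminium bridge that the plate passes under. Origin on the bench midway between its legs; +x points to the stack, -x to the end stop (the drawing direction); z up. The bar is 14 mm thick (x from -7 to +7 mm), 100 mm wide along y, its underside 14 mm and its top 32 mm above the bench; 76 mm free between its legs; foot flanges reach to y = +-69 mm and lie on the -x side, to x = -28 mm.
- plate: Loose flat aluminium base plate, 185 mm long (x), 64 mm wide (y), 8 mm thick, the last 20 mm of the tail sloping down to 2 mm, about 0.25 kg. Origin on the underside, 90 mm from the tail and 95 mm from the nose; its +x points to the tail, which lies under the stack; the nose (-x) sticks out under the bridge towards the end stop.
- knob (a point): Centre of the plain upright steel cylinder knob on the plate, where to grip it: 68 mm in front (-x) of the plate's origin, 28 mm above the plate's underside. The knob is 18 mm in diameter, and its top is 46 mm above the plate's underside; it has a flange of 26 mm diameter up to 11 mm.
- tail (a point): Middle of the plate's tail edge (the end under the stack), 1 mm above the plate's underside.
- nose (a point): Middle of the plate's nose edge (the end that meets the buffer), half way up its thickness.
- stop: Fixed end stop: dark steel clamp block 40 x 50 x 26 mm on an 80 mm wide foot, about 288 mm from the bridge on its -x side. Origin on the bench under the block's centre; +x points to the plate's nose. A spindle with a spring buffer pad sticks out along +x. Before the nose meets the pad, the plate's tail is out of the bridge.
- spindle_root (a point): Point on the block's face where the spindle comes out, 20 mm in front (+x) of the stop's origin, 10 mm up. The black pad (26 mm wide, to 14 mm high) stands 28 to 63 mm in front of it: set differently each time, in no reading, to be felt for. It yields 1 mm per 2 N over 8 mm, damped, then is hard: press 4 to 10 N, 14 is too much. Released, the plate springs back a little, still touching.
- box_low: Lower of two closed dark green slide boxes of the stack, 85 x 98 x 35 mm, about 0.30 kg, standing on the plate; origin under it, its near face 41 mm from there (-x, towards the bridge). It rides along with the plate for 4 to 14 mm until it meets the bridge.
- box_up: Upper slide box, same size, about 0.25 kg, standing on the lower one; origin under it.
- dish: Round culture dish, 90 mm in diameter, 15 mm high, lying on the upper box (top of the stack about 95 mm above the bench); origin under it.
- tape_roll: Roll of tape lying flat, 82 mm in diameter, 19 mm high; a bystander; origin under its centre.
- timer: Bench timer, 64 x 64 x 24 mm; a bystander; origin under its centre.
- beaker: Clear beaker, 54 mm in diameter, 68 mm high; a bystander; origin under its centre.
- marker_black: Marker pen lying, 138 mm long (y), 14 mm thick; a bystander on the left; origin under its centre.
- marker_blue: Marker pen lying, 138 mm long (y), 14 mm thick; a bystander nearest the robot; origin under its centre.
Mind the look-alikes: they are no part of the job. Leave any pink look-alike of the stop alone.

How it is judged (in metres and radians):
On the way, in this order (a step that is already met when the one before it is completed fails the run):
1. the plate's tail is out from under the stack, which stands upright on the bench behind the bridge (x of tail in the frame of bridge below 0 m and angle between each of box_low, box_up, dish's own z axis and vertical below 0.06 rad and height (world z) of box_low below 0.004 m and x of box_low in the frame of bridge between 0.04 and 0.1 m and y of box_low in the frame of bridge between -0.03 and 0.03 m and horizontal distance between box_up and box_low below 0.025 m and horizontal distance between dish and box_up below 0.025 m and height (world z) of box_up above 0.028 m and height (world z) of dish above 0.062 m), for 0.1 s.
2. the plate presses on the end stop's buffer with more than 3 N for 0.3 s (contact force between plate and stop above 3 N), for 0.3 s.
At the end, for the whole second after the job is handed in: The plate lies flat, at rest and released, tail past the bridge's middle, touching the buffer (over 0.2 N). The stack stands (within 0.06 rad) on the bench, lower box 40 to 100 mm behind and within 30 mm sideways of the bridge, each thing within 25 mm of the one below (all of step 1 and contact force between plate and stop above 0.2 N and angle between plate's own z axis and vertical below 0.05 rad and height (world z) of plate below 0.004 m and linear speed of plate below 0.01 m/s and linear speed of dish below 0.02 m/s and contact force between the fingers and plate below 0.1 N).
It fails at once if the buffer is pressed with more than 14 N (contact force between plate and stop above 14 N).
It fails at once if the stack strikes or is forced against the bridge with more than 18 N (contact force between box_low and bridge above 18 N).
It fails at once if a thing of the stack tips by more than 0.3 rad (angle between any of box_low, box_up, dish's own z axis and vertical above 0.3 rad).
It fails at once if the robot itself touches the stack, or pushes the stop with more than 3 N (contact force between any of the fingers, the arm and box_low above 0.5 N or contact force between any of the fingers, the arm and box_up above 0.5 N or contact force between any of the fingers, the arm and dish above 0.5 N or contact force between any of the fingers, the arm and stop above 3 N).
It fails at once if a bystander is moved by more than 20 mm (distance of any of tape_roll, timer, beaker, marker_black, marker_blue from where it was at the start of the episode above 0.02 m).
It also fails if it takes over 70 s, if anything falls off the work surface, if the arm or the gripper's body presses on something with over 40 N, if the wrist force passes 120 N, or if a joint passes its speed limit or range.

ROBOT

A 6-joint arm with a two-finger parallel gripper is mounted at the origin on the work surface; the furniture and walls round the work are solid. World frame = base frame: x ahead of the robot, y to its left, z up, the work surface at z = 0. Lengths are in mm, angles in rad, forces in N, time in s.
With the tool pointing down it reaches from about 350 to 850 mm from the base axis. Payload 8.1 kg.
Tool frame: the origin (TCP) lies between the finger pads; the fingertips stand ctrl.finger_overhang ahead of it and the grasp point (between the pads) lies 2 mm behind it (ctrl.finger_overhang is the distance from the TCP to the fingertips, in mm); z points along the fingers, y is the line along which they close (so a half turn about z gives the same grasp; the last joint's range is limited). The gripper opens to 85 mm and grips with 20 to 120 N. Pads are 22 mm wide; open, the fingers measure 114 mm over their backs; the gripper's body (76 mm by 85 mm) begins 54 mm behind the grasp point. The pads swing forward as they close: fully open they stand 13 mm farther back than shut.
Start: joints at [-1.348, 0.13, 1.488, -0, 1.523, -0.085], TCP at [181.798, -571.8, 248.292] pointing down, gripper open.
Joint ranges: [-2.96, 2.96], [-0.89, 2.26], [0.02, 2.5], [-1.34, 4.48], [0, 2.73], [-2.66, 2.66]. Speed limits (rad/s): [2.39, 2.39, 2.79, 3.14, 3.14, 3.14].

INTERFACE

Orientations are given as a unit quaternion [x, y, z, w].
In Python, from station import ctrl gives the robot as it stands.
- The arm moves only by the tool carry_out, never from a script. Its argument "plan" is a list of rows, each a list of 7 numbers: the turn, a rotation vector about the tool's x, y, z in rad, then the shift along the tool's x, y, z in mm, then the finger opening in mm, from 0 to 85.4. In form: [[rx, ry, rz, dx, dy, dz, fingers], ...]. A call has 1 to 12 rows; each row shifts and turns the commanded pose from where the row before left it, along the tool's axes as they then stand; what a row does not reach is not made up. A row lasts 1/10 s, in which the tool goes at most 50 mm and 8.59 degrees, less where a joint would pass 70% of its speed; a pose out of reach is approached as far as the arm can. A call is refused whole if a number of a shift passes 50 or a number of a turn 0.15, either way. A call with a gripper value outside its range is refused whole. The fingers move at their own pace and stop on an object; "force" is the grip in N (left out, the last holds). Time passes only in rows, so rows that do not move let the fingers close. It gives the time, the measured TCP pose, the force, the opening and the grip force at its end, in the units of the state.
- ctrl.sense(): the state, without advancing time (a new reading comes with each control period).
- ctrl.capture(name): name is "scene" or "top" or "wrist"; returns a dict with "img" (400x640x3 uint8, red, green, blue), "K" (3x3 intrinsics, pixels), "dist" ([k1, k2, p1, p2, k3] as OpenCV has them; the pictures are not rectified), "R" (3x3) and "t" (3): a world point X has camera coordinates R X + t. Camera axes: x right, y down, z forward; pixel columns grow to the right and rows downward; lengths in mm; the calibration is good to about 2 mm. A picture is of the moment at which its call begins. There is no depth.
- ctrl.hand_in(): hands the job in; it is judged then, once.
The state is a dict: "t": time; "joint_positions": joint angles; "joint_vel": joint speeds; "effort": joint torques, N m; "eef_pos": TCP position; "eef_rot": TCP orientation; "contact_force": force on the tool from outside, world axes, zero at the start; "moment": the same for the moment, N m; "opening": finger opening in mm; "gripper_force": force on a finger pad.
Only numpy, scipy, OpenCV 4.12 (cv2) and the standard library are available. Lean on these libraries where they do the work, as an engineer would, in place of code of your own. Each camera call takes 0.05 s, during which the arm holds its last target. There are 200 camera calls.

## Working session

There is one attempt and no reset: what is moved stays moved. The work goes in short steps, Python scripts to look and compute and a tool call to move; the robot and the scene stay as the last step left them, time stands still between calls to the robot, and variables do not carry over. Pictures are saved under pics/ and viewed, at most 10 in all, crops included, and the job is handed in when it is done.

Besides the shell and the picture viewer there is one more tool, called after "Emit:" by a JSON object that holds its "method" and its "body", one argument or row to a line. carry_out: Moves the arm, as the interface text tells. Its arguments: {"type":"object","properties":{"plan":{"type":"array","items":{"type":"array","items":{"type":"number"}}},"force":{"type":"number"}},"required":["plan"]}

```bash
mkdir -p pics; cat > h.py <<'E'
import numpy as np, cv2
from station import ctrl
def snap(n,f):
    c=ctrl.capture(n); cv2.imwrite(f'pics/{f}.png',cv2.cvtColor(c['img'],cv2.COLOR_RGB2BGR)); np.savez(f'{f}.npz',**c); return c
def ray(f,uv,z):
    c=np.load(f'{f}.npz'); p=cv2.undistortPoints(np.array(uv,float).reshape(-1,1,2),c['K'],c['dist']).reshape(-1,2)
    d=np.c_[p,np.ones(len(p))]@c['R']; o=-c['R'].T@c['t']
    return o+d*((np.array(z)-o[2])/d[:,2])[:,None]
E
python3 - <<'E'
from h import *
snap('scene','s0'); snap('top','t0')
print(ctrl.sense(), ctrl.finger_overhang)
E
```

```text
{'t': 0.1, 'joint_positions': array([-1.34838868e+00,  1.31132634e-01,  1.48914988e+00,  1.91597153e-05,
        1.52303403e+00, -8.54401161e-02]), 'joint_vel': array([ 0.00107308, -0.00032868, -0.00112048, -0.00062076,  0.0012117 ,
        0.00055512]), 'effort': array([ 3.51540157e-04, -5.70952606e+01, -5.01943731e+01, -2.04593116e-04,
        8.14295083e-03,  1.16637264e-05]), 'eef_pos': array([ 181.70544726, -571.33030613,  247.3325126 ]), 'eef_rot': array([ 9.88176794e-01,  1.53316275e-01, -4.94368970e-05, -8.60577757e-04]), 'contact_force': array([ 0.4811425 , -0.23517376, -0.7615801 ]), 'moment': array([-0.05632266, -0.01094384,  0.0166497 ]), 'gripper_force': 0.0, 'opening': 85.26410187171082} 17.0
```

View pics/t0.png

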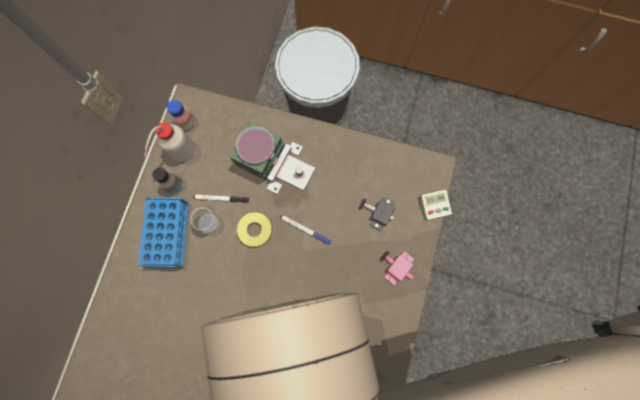

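View pics/s0.png

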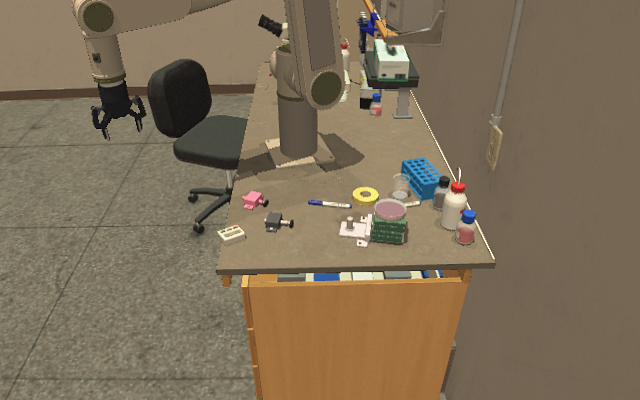

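The top view shows the plate's knob near (299,172), the bridge near (285,167), the dark stop at (381,213) and the pink look-alike at (400,266). I'll enlarge that area.

```bash
python3 - <<'E'
from h import *
i=cv2.imread('pics/t0.png')[115:255,220:460]
cv2.imwrite('pics/t0c.png',cv2.resize(i,None,fx=3.3333,fy=3.3333,interpolation=cv2.INTER_CUBIC))
c=np.load('t0.npz');print(-c['R'].T@c['t'])
E
```

```text
[ 217.77439767  -33.52829672 1038.76441305]
```

View pics/t0c.png

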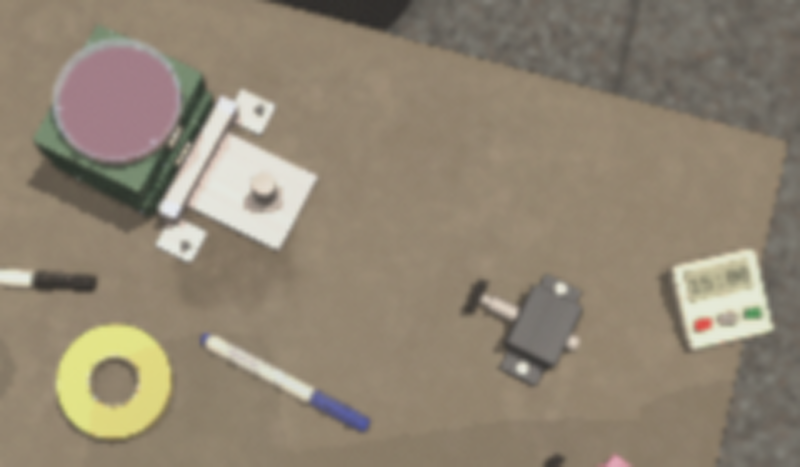

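The crop shows the knob top at (265,183), the nose corners at (317,177) and (279,249), the bar ends at about (229,100) and (171,214), the pad at (475,297) and the block top near (545,318).

```bash
python3 - <<'E'
from h import *
P=dict(knobtop=(265,183,46),nA=(317,177,8),nB=(279,249,8),barA=(230,100,32),barB=(170,214,32),pad=(475,297,14),blk=(546,318,26),dish=(118,101,95),blackpenEnd=(95,282,7),blueA=(205,340,7),blueB=(368,424,7),timer=(722,300,24))
uv=np.array([(v[0],v[1]) for v in P.values()])*.3+[220-.35,115-.35]
X=dict(zip(P,ray('t0',uv,[v[2] for v in P.values()])))
for k,v in X.items(): print(k,v.round(1),'r',np.hypot(*v[:2]).round())
n=X['nA']-X['nB'];print('plate w',np.linalg.norm(n),'bar',np.linalg.norm(X['barA']-X['barB']))
m=(X['nA']+X['nB'])/2; b=(X['barA']+X['barB'])/2
ang=lambda v:np.degrees(np.arctan2(v[1],v[0])).round(2)
print('nose mid',m,'bridge',b)
print('dirs: edge perp',ang([n[1],-n[0]]),'bar perp',ang([(X['barA']-X['barB'])[1],-(X['barA']-X['barB'])[0]]),'knob->nose',ang(m-X['knobtop']),'bridge->stop',ang(X['blk']-b),np.linalg.norm((X['blk']-b)[:2]),'nose->pad',ang(X['pad']-m),'knob->nose d',np.linalg.norm((m-X['knobtop'])[:2]))
s=ctrl.sense();from scipy.spatial.transform import Rotation as R
print(R.from_quat(s['eef_rot']).as_matrix().round(3))
E
```

```text
knobtop [505.4  16.7  46. ] r 506.0
nA [521.7 -20.2   8. ] r 522.0
nB [465.7   6.9   8. ] r 466.0
barA [573.1  45.3  32. ] r 575.0
barB [484.7  86.   32. ] r 492.0
pad [ 430.7 -137.5   14. ] r 452.0
blk [ 413.7 -187.3   26. ] r 454.0
dish [548.8 118.4  95. ] r 561.0
blackpenEnd [438.5 142.2   7. ] r 461.0
blueA [396.5  59.3   7. ] r 401.0
blueB [337.3 -60.6   7. ] r 343.0
timer [ 429.6 -315.3   24. ] r 533.0
plate w 62.243038250798186 bar 97.30539836296663
nose mid [493.71480421  -6.66543295   8.        ] bridge [528.91132369  65.64795243  32.        ]
dirs: edge perp -115.79 bar perp -114.78 knob->nose -116.46 bridge->stop -114.49 277.9250396040539 nose->pad -115.71 knob->nose d 26.154234242528215
[[ 0.953  0.303 -0.   ]
 [ 0.303 -0.953  0.002]
 [ 0.    -0.002 -1.   ]]
```

Emit:
{"method": "carry_out", "body": {
  "plan": [
    [0,0,-0.1385,0,0,0,85],
    [0,0,-0.1385,0,0,0,85],
    [0,0,-0.1385,0,0,0,85],
    [0,0,-0.1385,0,0,0,85],
    [0,0,-0.1385,0,0,0,85],
    [0,0,-0.1385,0,0,0,85],
    [0,0,0,45,3,0,85],
    [0,0,0,45,3,0,85],
    [0,0,0,45,3,0,85],
    [0,0,0,45,3,0,85],
    [0,0,0,45,3,0,85],
    [0,0,0,45,3,0,85]
  ],
  "force": 60
}}

```text
t: 1.3
eef_pos: [311.5, -332.3, 247.9]
eef_rot: [0.842, 0.539, 0.0, -0.0]
contact_force: [0.2, 0.6, 0.1]
opening: 85.1
gripper_force: 0.0
```

```bash
cat >> h.py <<'E'
from scipy.spatial.transform import Rotation as Rot
def rel(p):
    s=ctrl.sense();M=Rot.from_quat(s['eef_rot']).as_matrix()
    print('t',s['t'],'tcp',s['eef_pos'].round(1),'xdir',np.degrees(np.arctan2(M[1,0],M[0,0])).round(2),'z',M[:,2].round(3),'shift',(M.T@(np.array(p)-s['eef_pos'])).round(1),'q',s['joint_positions'].round(2))
E
python3 - <<'E'
from h import *
rel([505,17,150])
E
```

```text
t 1.3 tcp [ 311.5 -332.3  247.9] xdir 65.22 z [-0.  0. -1.] shift [398.2  29.3  98. ] q [-0.93 -0.27  1.87  0.    1.54 -0.5 ]
```

Emit:
{"method": "carry_out", "body": {
  "plan": [
    [0,0,0,44,3.2,0,85],
    [0,0,0,44,3.2,0,85],
    [0,0,0,44,3.2,5,85],
    [0,0,0,44,3.2,10,85],
    [0,0,0,44,3.2,15,85],
    [0,0,0,44,3.2,15,85],
    [0,0,0,44,3.2,15,85],
    [0,0,0,44,3.2,15,85],
    [0,0,0,40,3.2,15,85],
    [0,0,0,0,0,0,85],
    [0,0,0,0,0,0,85]
  ]
}}

```text
t: 2.4
eef_pos: [500.8, 10.6, 157.2]
eef_rot: [0.842, 0.54, -0.001, -0.001]
contact_force: [0.5, 0.2, -0.3]
opening: 85.0
gripper_force: 0.0
```

```bash
python3 - <<'E'
from h import *
rel([505,17,150]); c=snap('wrist','w1'); print((-c['R'].T@c['t']))
E
```

```text
t 2.4 tcp [500.8  10.6 157.2] xdir 65.39 z [-0.002 -0.    -1.   ] shift [7.5 1.1 7.2] q [-0.08 -0.07  1.87 -0.    1.35  0.35]
[533.57279597  80.0350808  282.41420204]
```

View pics/w1.png

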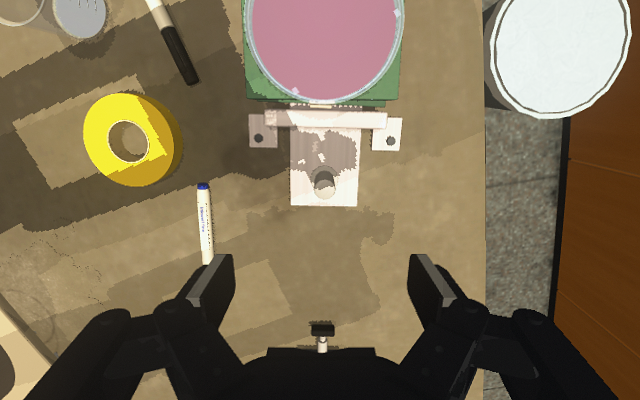

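```bash
python3 - <<'E'
from h import *
i=cv2.imread('pics/w1.png')[95:215,240:410]
cv2.imwrite('pics/w1c.png',cv2.resize(i,None,fx=4,fy=4,interpolation=cv2.INTER_CUBIC))
E
```

```text
(no output)
```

View pics/w1c.png

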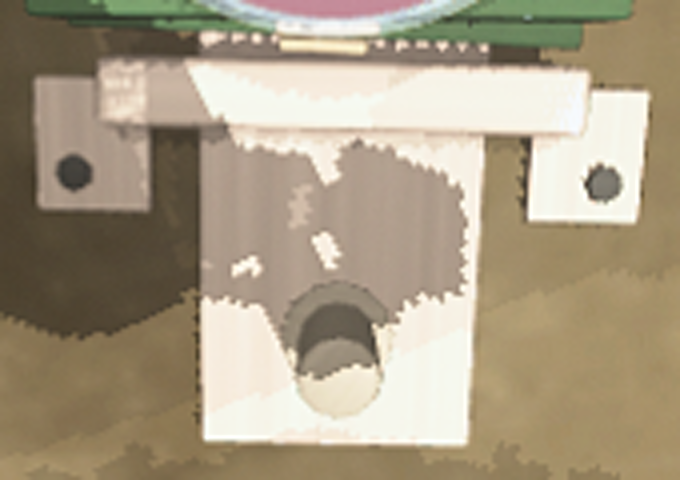

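The crop shows the knob top at (339,376) with a diameter of 84 px, the nose corners at (204,440) and (470,444), and the flange holes at (74,172) and (603,183).

```bash
python3 - <<'E'
from h import *
o=lambda a:np.array(a)/4+[240-.375,95-.375]
k=ray('w1',[o((339,376))],[46])[0];n=ray('w1',o([(204,440),(470,444)]),[8,8]);h=ray('w1',o([(74,172),(603,183)]),[4,4]);pad=ray('w1',[(321,324),(321,346)],[14,10])
print('knob',k.round(1),'nose',n.mean(0).round(1),'w',np.linalg.norm(n[0]-n[1]),'k-n',np.linalg.norm((k-n.mean(0))[:2]))
ang=lambda v:np.degrees(np.arctan2(v[1],v[0])).round(2)
for v in(n[1]-n[0],h[1]-h[0]): print(ang([v[1],-v[0]]),ang([-v[1],v[0]]))
b=h.mean(0)
print('holes mid',b,'hole->knob',ang((k-b)),'knob->pad',ang(pad[0]-k),pad.round(1),'nose-pad',np.linalg.norm((pad[0]-n.mean(0))[:2]))
rel([k[0],k[1],33])
E
```

```text
knob [508.5  19.5  46. ] nose [497.2  -4.9   8. ] w 63.75101561389656 k-n 26.919345343328892
-115.48 64.52
-115.77 64.23
holes mid [523.35398891  51.55765217   4.        ] hole->knob -114.95 knob->pad -115.6 [[ 439.1 -125.2   14. ]
 [ 425.  -156.    10. ]] nose-pad 133.5385395328143
t 2.45 tcp [501.1   9.8 157.9] xdir 65.3 z [-0.001 -0.    -1.   ] shift [ 12.1   2.7 124.9] q [-0.08 -0.08  1.87 -0.    1.35  0.35]
```

Emit:
{"method": "carry_out", "body": {
  "plan": [
    [0,0,0.012,6,1.3,15,85],
    [0,0,0,6.1,1.4,25,85],
    [0,0,0,0,0,30,85],
    [0,0,0,0,0,25,85],
    [0,0,0,0,0,15,85],
    [0,0,0,0,0,10,85],
    [0,0,0,0,0,0,85],
    [0,0,0,0,0,0,85]
  ]
}}

```text
t: 3.25
eef_pos: [509.8, 19.3, 39.2]
eef_rot: [0.846, 0.534, 0.001, 0.0]
contact_force: [1.1, 0.3, -0.3]
opening: 85.5
gripper_force: 0.0
```

```bash
python3 - <<'E'
from h import *
rel([508.5,19.5,33]);print(ctrl.sense()['contact_force'])
E
```

```text
t 3.25 tcp [509.8  19.3  39.2] xdir 64.53 z [ 0.001 -0.    -1.   ] shift [-0.4 -1.2  6.2] q [-0.06  0.1   1.93 -0.    1.11  0.38]
[ 1.08081239  0.28651497 -0.26380503]
```

Emit:
{"method": "carry_out", "body": {
  "plan": [
    [0,0,0,0,-1,4,85],
    [0,0,0,0,0,0,40],
    [0,0,0,0,0,0,24],
    [0,0,0,0,0,0,24],
    [0,0,0,0,0,0,20],
    [0,0,0,0,0,0,15],
    [0,0,0,0,0,0,10],
    [0,0,0,0,0,0,10],
    [0,0,0,0,0,0,10],
    [0,0,0,0,0,0,10]
  ],
  "force": 40
}}

```text
t: 4.25
eef_pos: [508.3, 20.0, 34.6]
eef_rot: [0.845, 0.534, 0.0, 0.0]
contact_force: [-2.7, 0.0, 5.4]
opening: 16.4
gripper_force: 39.1
```

```bash
python3 - <<'E'
from h import *
rel([508.5,19.5,33]);print(ctrl.sense())
E
```

```text
t 4.25 tcp [508.3  20.   34.6] xdir 64.56 z [ 0.  0. -1.] shift [-0.4  0.4  1.6] q [-0.06  0.11  1.93  0.    1.11  0.38]
{'t': 4.25, 'joint_positions': array([-6.14347204e-02,  1.05089566e-01,  1.92979100e+00,  5.09967272e-05,
        1.10652289e+00,  3.82495714e-01]), 'joint_vel': array([ 0.0001958 , -0.00128274,  0.00095424, -0.00249332, -0.00046487,
       -0.00165367]), 'effort': array([-2.72291070e-01, -4.60161674e+01, -4.15510261e+01, -6.68151048e-02,
       -8.18023011e-01,  2.70988850e-02]), 'eef_pos': array([508.26821521,  20.04800261,  34.57495989]), 'eef_rot': array([8.45432681e-01, 5.34081990e-01, 9.00575545e-05, 3.68445152e-05]), 'contact_force': array([-2.65807016e+00,  4.76525485e-03,  5.38739742e+00]), 'moment': array([0.04017238, 0.38507172, 0.0304184 ]), 'gripper_force': 39.08045768737793, 'opening': 16.42154434111087}
```

Emit:
{"method": "carry_out", "body": {
  "plan": [
    [0,0,0,-0.5,0,0,10],
    [0,0,0,-1,0,0,10],
    [0,0,0,-1,0,0,10],
    [0,0,0,-1,0,0,10],
    [0,0,0,-1,0,0,10],
    [0,0,0,-1,0,0,10],
    [0,0,0,-1,0,0,10],
    [0,0,0,-1,0,0,10],
    [0,0,0,-1,0,0,10],
    [0,0,0,-1,0,0,10],
    [0,0,0,-1,0,0,10],
    [0,0,0,-1,0,0,10]
  ]
}}

```text
t: 5.45
eef_pos: [504.2, 10.9, 34.6]
eef_rot: [0.845, 0.534, 0.002, -0.0]
contact_force: [4.0, 8.5, 0.4]
opening: 17.0
gripper_force: 38.9
```

Emit:
{"method": "carry_out", "body": {
  "plan": [
    [0,0,0,-1,0,0,10],
    [0,0,0,-1,0,0,10],
    [0,0,0,-1,0,0,10],
    [0,0,0,-1,0,0,10],
    [0,0,0,-1,0,0,10],
    [0,0,0,-1,0,0,10],
    [0,0,0,-1,0,0,10],
    [0,0,0,-1,0,0,10],
    [0,0,0,-1,0,0,10],
    [0,0,0,-1,0,0,10],
    [0,0,0,-1,0,0,10],
    [0,0,0,-1,0,0,10]
  ]
}}

```text
t: 6.65
eef_pos: [499.1, 0.2, 34.6]
eef_rot: [0.845, 0.534, 0.002, -0.0]
contact_force: [4.2, 9.8, -0.2]
opening: 16.6
gripper_force: 39.0
```

```bash
python3 - <<'E'
from h import *
rel([508.3,20,34]);snap('wrist','w2');snap('top','t2')
E
```

```text
t 6.65 tcp [4.991e+02 2.000e-01 3.460e+01] xdir 64.56 z [ 0.003  0.002 -1.   ] shift [21.8 -0.2  0.7] q [-0.1   0.08  1.96  0.    1.1   0.34]
```

View pics/w2.png

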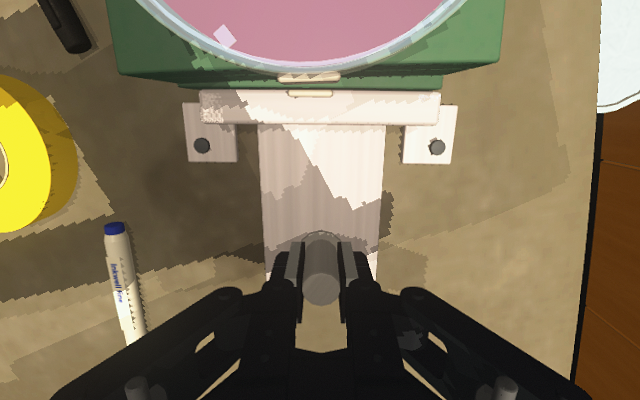

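The knob is held at (322,280) and the plate is running out under the bridge, with the stack sitting against it. I'll keep drawing.

Emit:
{"method": "carry_out", "body": {
  "plan": [
    [0,0,0,-1.5,0,0,10],
    [0,0,0,-1.5,0,0,10],
    [0,0,0,-1.5,0,0,10],
    [0,0,0,-1.5,0,0,10],
    [0,0,0,-1.5,0,0,10],
    [0,0,0,-1.5,0,0,10],
    [0,0,0,-1.5,0,0,10],
    [0,0,0,-1.5,0,0,10],
    [0,0,0,-1.5,0,0,10],
    [0,0,0,-1.5,0,0,10],
    [0,0,0,-1.5,0,0,10],
    [0,0,0,-1.5,0,0,10]
  ]
}}

```text
t: 7.95
eef_pos: [491.5, -15.8, 34.6]
eef_rot: [0.845, 0.534, 0.002, -0.0]
contact_force: [5.4, 12.0, -0.2]
opening: 16.7
gripper_force: 39.0
```

Emit:
{"method": "carry_out", "body": {
  "plan": [
    [0,0,0,-1,0,0,10],
    [0,0,0,-1,0,0,10],
    [0,0,0,-1,0,0,10],
    [0,0,0,-1,0,0,10],
    [0,0,0,-1,0,0,10],
    [0,0,0,-1,0,0,10],
    [0,0,0,-1,0,0,10],
    [0,0,0,-1,0,0,10],
    [0,0,0,-1,0,0,10],
    [0,0,0,-1,0,0,10],
    [0,0,0,-1,0,0,10],
    [0,0,0,-1,0,0,10]
  ]
}}

```text
t: 9.15
eef_pos: [485.6, -28.3, 34.6]
eef_rot: [0.845, 0.534, 0.0, 0.0]
contact_force: [1.9, 5.1, 4.1]
opening: 16.7
gripper_force: 39.4
```

Emit:
{"method": "carry_out", "body": {
  "plan": [
    [0,0,0,-1,0,0,10],
    [0,0,0,-1,0,0,10],
    [0,0,0,-1,0,0,10],
    [0,0,0,-1,0,0,10],
    [0,0,0,-1,0,0,10],
    [0,0,0,-1,0,0,10],
    [0,0,0,-1,0,0,10],
    [0,0,0,-1,0,0,10],
    [0,0,0,-1,0,0,10],
    [0,0,0,-1,0,0,10],
    [0,0,0,-1,0,0,10],
    [0,0,0,-1,0,0,10]
  ]
}}

```text
t: 10.35
eef_pos: [480.3, -39.2, 34.6]
eef_rot: [0.845, 0.534, 0.0, 0.0]
contact_force: [2.5, 4.2, 4.7]
opening: 16.7
gripper_force: 39.5
```

Emit:
{"method": "carry_out", "body": {
  "plan": [
    [0,0,0,-1,0,0,10],
    [0,0,0,-1,0,0,10],
    [0,0,0,-1,0,0,10],
    [0,0,0,-1,0,0,10],
    [0,0,0,-1,0,0,10],
    [0,0,0,-1,0,0,10],
    [0,0,0,-1,0,0,10],
    [0,0,0,-1,0,0,10],
    [0,0,0,-1,0,0,10],
    [0,0,0,-1,0,0,10],
    [0,0,0,-1,0,0,10],
    [0,0,0,-1,0,0,10]
  ]
}}

```text
t: 11.55
eef_pos: [475.2, -50.0, 34.6]
eef_rot: [0.845, 0.534, 0.0, 0.0]
contact_force: [2.7, 4.5, 4.2]
opening: 16.5
gripper_force: 39.5
```

```bash
python3 - <<'E'
from h import *
rel([508.3,20,34]);snap('wrist','w3');snap('top','t3')
a=cv2.imread('pics/w3.png')[:,:,:];b=cv2.resize(cv2.imread('pics/t3.png')[115:255,220:460],None,fx=8/3,fy=8/3)
cv2.imwrite('pics/m3.png',cv2.resize(np.vstack([a[:230],b[:370]]),None,fx=1,fy=1))
E
```

```text
t 11.55 tcp [475.2 -50.   34.6] xdir 64.56 z [ 0.001  0.    -1.   ] shift [77.5 -0.2  0.6] q [-0.21  0.02  2.02  0.    1.1   0.23]
```

View pics/m3.png

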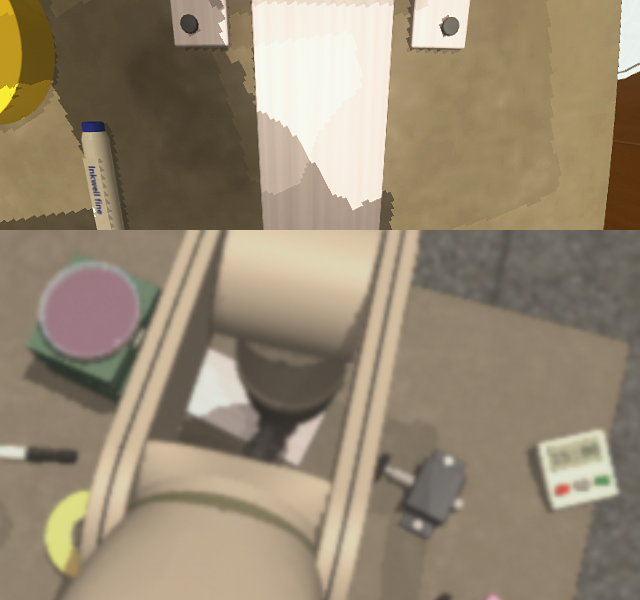

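The stack is upright at (90,310) in the lower half, and the plate lies straight towards the stop's pad at (383,467).

Emit:
{"method": "carry_out", "body": {
  "plan": [
    [0,0,0,-1,0,0,10],
    [0,0,0,-1,0,0,10],
    [0,0,0,-1,0,0,10],
    [0,0,0,-1,0,0,10],
    [0,0,0,-1,0,0,10],
    [0,0,0,-1,0,0,10],
    [0,0,0,-1,0,0,10],
    [0,0,0,-1,0,0,10],
    [0,0,0,-1,0,0,10],
    [0,0,0,-1,0,0,10],
    [0,0,0,-1,0,0,10],
    [0,0,0,-1,0,0,10]
  ]
}}

```text
t: 12.85
eef_pos: [470.0, -60.8, 34.6]
eef_rot: [0.845, 0.534, 0.0, 0.0]
contact_force: [3.0, 4.0, 5.7]
opening: 16.5
gripper_force: 39.5
```

Emit:
{"method": "carry_out", "body": {
  "plan": [
    [0,0,0,-1,0,0,10],
    [0,0,0,-1,0,0,10],
    [0,0,0,-1,0,0,10],
    [0,0,0,-1,0,0,10],
    [0,0,0,-1,0,0,10],
    [0,0,0,-1,0,0,10],
    [0,0,0,-1,0,0,10],
    [0,0,0,-1,0,0,10],
    [0,0,0,-1,0,0,10],
    [0,0,0,-1,0,0,10],
    [0,0,0,-1,0,0,10],
    [0,0,0,-1,0,0,10]
  ]
}}

```text
t: 14.05
eef_pos: [464.8, -71.7, 34.6]
eef_rot: [0.845, 0.534, 0.0, 0.0]
contact_force: [1.9, 4.7, 5.4]
opening: 17.2
gripper_force: 39.5
```

Emit:
{"method": "carry_out", "body": {
  "plan": [
    [0,0,0,-1,0,0,10],
    [0,0,0,-1,0,0,10],
    [0,0,0,-1,0,0,10],
    [0,0,0,-1,0,0,10],
    [0,0,0,-1,0,0,10],
    [0,0,0,-1,0,0,10],
    [0,0,0,-1,0,0,10],
    [0,0,0,-1,0,0,10]
  ]
}}

```text
t: 14.85
eef_pos: [461.3, -78.9, 34.6]
eef_rot: [0.845, 0.534, 0.0, 0.0]
contact_force: [2.2, 4.9, 5.1]
opening: 16.7
gripper_force: 39.5
```

```bash
python3 - <<'E'
from h import *
rel([508.3,20,34]);snap('wrist','w4');snap('top','t4');snap('scene','s4')
a=cv2.imread('pics/w4.png')[:200];b=cv2.resize(cv2.imread('pics/s4.png')[170:280,220:440],None,fx=640/220,fy=640/220)
cv2.imwrite('pics/m4.png',np.vstack([a,b]))
E
```

```text
t 14.85 tcp [461.3 -78.9  34.6] xdir 64.56 z [ 0.001  0.    -1.   ] shift [ 1.095e+02 -1.000e-01  6.000e-01] q [-0.28 -0.    2.04  0.    1.1   0.16]
```

View pics/m4.png

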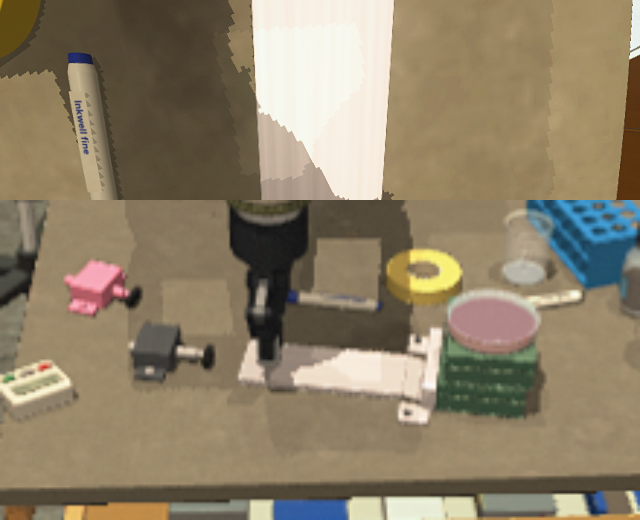

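Everything is upright, with the pad at (207,355) and the nose at (243,365). Next I approach the buffer and feel for it.

Emit:
{"method": "carry_out", "body": {
  "plan": [
    [0,0,0,-1,0,0,10],
    [0,0,0,-1,0,0,10],
    [0,0,0,-1,0,0,10],
    [0,0,0,-1,0,0,10],
    [0,0,0,-1,0,0,10],
    [0,0,0,-1,0,0,10],
    [0,0,0,-1,0,0,10],
    [0,0,0,-0.5,0,0,10],
    [0,0,0,-0.5,0,0,10]
  ]
}}

```text
t: 15.9
eef_pos: [457.9, -86.2, 34.6]
eef_rot: [0.845, 0.534, 0.0, 0.0]
contact_force: [2.8, 5.3, 5.5]
opening: 16.7
gripper_force: 39.6
```

Emit:
{"method": "carry_out", "body": {
  "plan": [
    [0,0,0,-0.5,0,0,10],
    [0,0,0,-0.5,0,0,10],
    [0,0,0,-0.5,0,0,10],
    [0,0,0,-0.5,0,0,10]
  ]
}}

```text
t: 16.3
eef_pos: [457.0, -88.0, 34.6]
eef_rot: [0.845, 0.534, 0.0, 0.0]
contact_force: [2.4, 4.5, 5.5]
opening: 16.6
gripper_force: 39.6
```

Emit:
{"method": "carry_out", "body": {
  "plan": [
    [0,0,0,-0.5,0,0,10],
    [0,0,0,-0.5,0,0,10],
    [0,0,0,-0.5,0,0,10],
    [0,0,0,-0.5,0,0,10]
  ]
}}

```text
t: 16.7
eef_pos: [456.1, -89.7, 34.6]
eef_rot: [0.845, 0.534, 0.0, 0.0]
contact_force: [2.3, 5.3, 6.1]
opening: 16.8
gripper_force: 39.6
```

Still at the free-draw baseline (about 5.5 N along the draw), so I go on in small steps and check the force each time.

Emit:
{"method": "carry_out", "body": {
  "plan": [
    [0,0,0,-0.5,0,0,10],
    [0,0,0,-0.5,0,0,10],
    [0,0,0,-0.5,0,0,10],
    [0,0,0,-0.5,0,0,10]
  ]
}}

```text
t: 17.1
eef_pos: [455.3, -91.6, 34.6]
eef_rot: [0.845, 0.534, 0.0, 0.0]
contact_force: [2.9, 4.3, 5.9]
opening: 16.8
gripper_force: 39.6
```

Emit:
{"method": "carry_out", "body": {
  "plan": [
    [0,0,0,-0.5,0,0,10],
    [0,0,0,-0.5,0,0,10],
    [0,0,0,-0.5,0,0,10],
    [0,0,0,-0.5,0,0,10]
  ]
}}

```text
t: 17.5
eef_pos: [454.4, -93.4, 34.6]
eef_rot: [0.845, 0.534, 0.0, 0.0]
contact_force: [2.7, 5.3, 5.8]
opening: 16.8
gripper_force: 39.6
```

Emit:
{"method": "carry_out", "body": {
  "plan": [
    [0,0,0,-0.5,0,0,10],
    [0,0,0,-0.5,0,0,10],
    [0,0,0,-0.5,0,0,10],
    [0,0,0,-0.5,0,0,10]
  ]
}}

```text
t: 17.9
eef_pos: [453.6, -95.2, 34.6]
eef_rot: [0.845, 0.534, 0.0, 0.0]
contact_force: [2.3, 4.5, 4.9]
opening: 16.8
gripper_force: 39.6
```

Emit:
{"method": "carry_out", "body": {
  "plan": [
    [0,0,0,-0.5,0,0,10],
    [0,0,0,-0.5,0,0,10],
    [0,0,0,-0.5,0,0,10],
    [0,0,0,-0.5,0,0,10]
  ]
}}

```text
t: 18.3
eef_pos: [452.7, -97.0, 34.6]
eef_rot: [0.845, 0.534, 0.0, 0.0]
contact_force: [2.3, 4.4, 5.9]
opening: 16.8
gripper_force: 39.6
```

Emit:
{"method": "carry_out", "body": {
  "plan": [
    [0,0,0,-0.5,0,0,10],
    [0,0,0,-0.5,0,0,10],
    [0,0,0,-0.5,0,0,10],
    [0,0,0,-0.5,0,0,10]
  ]
}}

```text
t: 18.7
eef_pos: [451.8, -98.7, 34.5]
eef_rot: [0.845, 0.534, 0.0, 0.0]
contact_force: [2.2, 3.8, 5.5]
opening: 16.8
gripper_force: 39.6
```

Emit:
{"method": "carry_out", "body": {
  "plan": [
    [0,0,0,-0.5,0,0,10],
    [0,0,0,-0.5,0,0,10],
    [0,0,0,-0.5,0,0,10],
    [0,0,0,-0.5,0,0,10]
  ]
}}

```text
t: 19.1
eef_pos: [451.0, -100.6, 34.6]
eef_rot: [0.845, 0.534, 0.0, 0.0]
contact_force: [1.8, 4.3, 5.5]
opening: 16.9
gripper_force: 39.6
```

Emit:
{"method": "carry_out", "body": {
  "plan": [
    [0,0,0,-0.5,0,0,10],
    [0,0,0,-0.5,0,0,10],
    [0,0,0,-0.5,0,0,10],
    [0,0,0,-0.5,0,0,10]
  ]
}}

```text
t: 19.5
eef_pos: [450.2, -102.4, 34.6]
eef_rot: [0.845, 0.534, 0.0, 0.0]
contact_force: [2.7, 3.9, 6.0]
opening: 16.7
gripper_force: 39.6
```

Emit:
{"method": "carry_out", "body": {
  "plan": [
    [0,0,0,-0.5,0,0,10],
    [0,0,0,-0.5,0,0,10],
    [0,0,0,-0.5,0,0,10]
  ]
}}

```text
t: 19.8
eef_pos: [449.5, -103.7, 34.6]
eef_rot: [0.845, 0.534, 0.0, 0.0]
contact_force: [2.5, 5.6, 5.3]
opening: 16.7
gripper_force: 39.6
```

Emit:
{"method": "carry_out", "body": {
  "plan": [
    [0,0,0,-0.5,0,0,10],
    [0,0,0,-0.5,0,0,10],
    [0,0,0,0,0,0,10]
  ]
}}

```text
t: 20.1
eef_pos: [449.0, -104.7, 34.5]
eef_rot: [0.845, 0.534, 0.0, 0.0]
contact_force: [2.2, 4.8, 5.8]
opening: 16.9
gripper_force: 39.6
```

Emit:
{"method": "carry_out", "body": {
  "plan": [
    [0,0,0,-0.5,0,0,10],
    [0,0,0,-0.5,0,0,10],
    [0,0,0,-0.5,0,0,10]
  ]
}}

```text
t: 20.4
eef_pos: [448.4, -106.0, 34.6]
eef_rot: [0.845, 0.534, 0.0, 0.0]
contact_force: [1.6, 4.9, 5.9]
opening: 16.8
gripper_force: 39.6
```

Emit:
{"method": "carry_out", "body": {
  "plan": [
    [0,0,0,-0.5,0,0,10],
    [0,0,0,-0.5,0,0,10],
    [0,0,0,-0.5,0,0,10]
  ]
}}

```text
t: 20.7
eef_pos: [447.7, -107.3, 34.6]
eef_rot: [0.845, 0.534, 0.0, 0.0]
contact_force: [2.3, 4.9, 5.0]
opening: 16.7
gripper_force: 39.6
```

Emit:
{"method": "carry_out", "body": {
  "plan": [
    [0,0,0,-0.5,0,0,10],
    [0,0,0,-0.5,0,0,10],
    [0,0,0,-0.5,0,0,10]
  ]
}}

```text
t: 21.0
eef_pos: [447.1, -108.6, 34.6]
eef_rot: [0.845, 0.534, 0.0, 0.0]
contact_force: [2.3, 5.9, 5.2]
opening: 17.3
gripper_force: 39.5
```

```bash
python3 - <<'E'
from h import *
rel([508.3,20,34]);snap('scene','s5')
b=cv2.imread('pics/s5.png')[195:255,250:400]
cv2.imwrite('pics/s5c.png',cv2.resize(b,None,fx=5,fy=5,interpolation=cv2.INTER_CUBIC))
E
```

```text
t 21.0 tcp [ 447.1 -108.6   34.6] xdir 64.55 z [ 0.  0. -1.] shift [142.4  -0.    0.6] q [-0.35 -0.02  2.06  0.    1.1   0.09]
```

View pics/s5c.png

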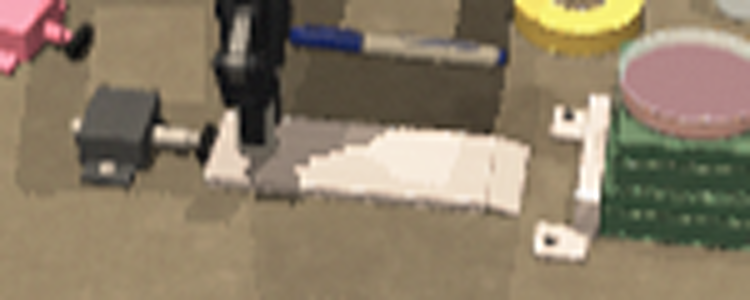

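The nose at (212,160) is just meeting the pad at (207,143), and the force is starting to rise (6.3 N). The stack stands cleanly behind the bridge.

Emit:
{"method": "carry_out", "body": {
  "plan": [
    [0,0,0,-0.5,0,0,10],
    [0,0,0,-0.5,0,0,10],
    [0,0,0,0,0,0,10]
  ]
}}

```text
t: 21.35
eef_pos: [446.8, -109.3, 34.6]
eef_rot: [0.845, 0.534, 0.0, -0.0]
contact_force: [2.5, 5.9, 5.1]
opening: 16.6
gripper_force: 39.5
```

Emit:
{"method": "carry_out", "body": {
  "plan": [
    [0,0,0,-0.5,0,0,10],
    [0,0,0,-0.5,0,0,10],
    [0,0,0,0,0,0,10]
  ]
}}

```text
t: 21.65
eef_pos: [446.4, -110.0, 34.6]
eef_rot: [0.846, 0.534, 0.001, -0.0]
contact_force: [3.0, 6.2, 4.9]
opening: 16.7
gripper_force: 39.5
```

Emit:
{"method": "carry_out", "body": {
  "plan": [
    [0,0,0,-0.5,0,0,10],
    [0,0,0,-0.5,0,0,10],
    [0,0,0,0,0,0,10]
  ]
}}

```text
t: 21.95
eef_pos: [446.1, -110.7, 34.6]
eef_rot: [0.846, 0.534, 0.001, -0.0]
contact_force: [4.6, 7.8, 5.7]
opening: 16.8
gripper_force: 39.5
```

Emit:
{"method": "carry_out", "body": {
  "plan": [
    [0,0,0,-0.5,0,0,10],
    [0,0,0,-0.5,0,0,10],
    [0,0,0,0,0,0,10]
  ]
}}

```text
t: 22.25
eef_pos: [445.7, -111.4, 34.6]
eef_rot: [0.845, 0.534, 0.001, -0.0]
contact_force: [4.8, 9.5, 5.0]
opening: 16.7
gripper_force: 39.5
```

Emit:
{"method": "carry_out", "body": {
  "plan": [
    [0,0,0,-0.5,0,0,10],
    [0,0,0,0,0,0,10],
    [0,0,0,0,0,0,10],
    [0,0,0,0,0,0,10],
    [0,0,0,0,0,0,10],
    [0,0,0,0,0,0,10],
    [0,0,0,0,0,0,10],
    [0,0,0,0,0,0,10],
    [0,0,0,0,0,0,10],
    [0,0,0,0,0,0,10]
  ]
}}

```text
t: 23.25
eef_pos: [445.6, -111.8, 34.6]
eef_rot: [0.846, 0.534, 0.001, -0.0]
contact_force: [5.0, 11.1, 6.3]
opening: 16.8
gripper_force: 39.5
```

Emit:
{"method": "carry_out", "body": {
  "plan": [
    [0,0,0,0.5,0,0,10],
    [0,0,0,0.5,0,0,10],
    [0,0,0,0,0,0,10],
    [0,0,0,0,0,0,17],
    [0,0,0,0,0,0,20],
    [0,0,0,0,0,0,24],
    [0,0,0,0,0,0,30],
    [0,0,0,0,0,0,40],
    [0,0,0,0,0,0,50],
    [0,0,0,0,0,0,60],
    [0,0,0,0,0,0,60],
    [0,0,0,0,0,0,60]
  ]
}}

```text
t: 24.45
eef_pos: [445.5, -111.8, 34.3]
eef_rot: [0.845, 0.534, 0.0, 0.0]
contact_force: [0.9, -0.2, 0.1]
opening: 59.6
gripper_force: 0.0
```

Emit:
{"method": "carry_out", "body": {
  "plan": [
    [0,0,0,0,0,-5,60],
    [0,0,0,0,0,-10,60],
    [0,0,0,0,0,-20,60],
    [0,0,0,0,0,-25,60],
    [0,0,0,0,0,-25,60],
    [0,0,0,0,0,-25,60],
    [0,0,0,0,0,0,60],
    [0,0,0,0,0,0,60]
  ]
}}

```text
t: 25.25
eef_pos: [446.2, -112.1, 145.7]
eef_rot: [0.845, 0.534, 0.001, 0.001]
contact_force: [-0.5, -0.4, -0.6]
opening: 59.6
gripper_force: 0.0
```

```bash
python3 - <<'E'
from h import *
rel([508.3,20,34]);snap('scene','s6');snap('wrist','w6')
b=cv2.resize(cv2.imread('pics/s6.png')[190:260,250:420],None,fx=640/170,fy=640/170,interpolation=cv2.INTER_CUBIC)
a=cv2.imread('pics/w6.png')[70:400]
cv2.imwrite('pics/m6.png',np.vstack([a,b]))
E
```

```text
t 25.25 tcp [ 446.2 -112.1  145.7] xdir 64.56 z [ 0.002 -0.001 -1.   ] shift [145.9  -0.9 111.7] q [-0.36 -0.19  1.99  0.    1.34  0.09]
```

View pics/m6.png

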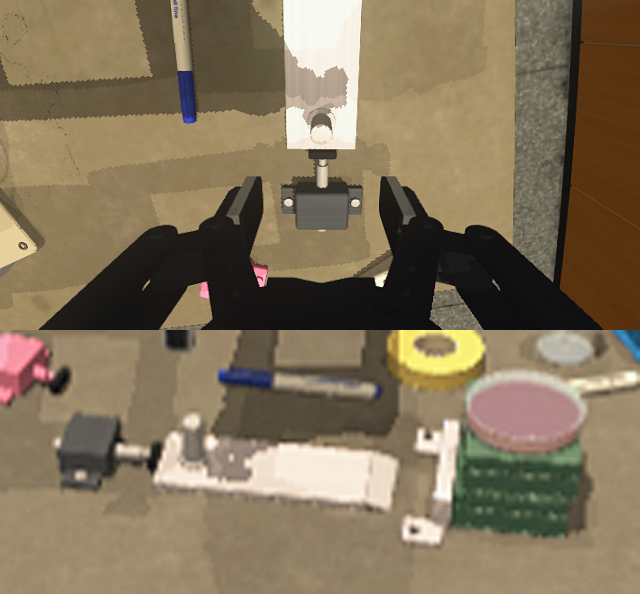

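The plate lies flat with its nose at (321,150) against the pad at (322,154). The fingers are clear of it, and the stack stands upright at (525,470) behind the bridge. I'm handing in.

```bash
python3 -c "
from station import ctrl
print(ctrl.hand_in())"
```

```text
the job is handed in; nothing more can be done
None
```

The job is handed in, but no verdict came back: the plate was drawn out, pressed on the buffer at about 7 N (estimated from the wrist force) for about a second, and released; the last picture shows it resting against the pad and the stack upright behind the bridge.

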